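Shut and latch the tilt-out bin

ROBOT

A 6-joint arm with a two-finger parallel gripper is mounted at the origin on the work surface. World frame = base frame: x ahead of the robot, y to its left, z up, the work surface at z = 0. Lengths are in mm, angles in degrees, forces in N, time in s.
With the tool pointing down it reaches from about 350 to 850 mm from the base axis. Payload 8.1 kg.
Tool frame: the origin (TCP) lies midway between the tips of the shut fingers; the grasp point (between the pads) lies 19 mm behind it; z points along the fingers, y is the line along which they close (so a half turn about z gives the same grasp; the last joint's range is limited). The gripper opens to 85 mm and grips with 20 to 120 N. Pads are 22 mm wide; open, the fingers measure 114 mm over their backs; the gripper's body (76 mm by 85 mm) begins 54 mm behind the grasp point. The pads swing forward as they close: fully open they stand 13 mm farther back than shut.
Start: joints at [-73.763, 7.471, 85.268, -0, 87.261, -4.893], TCP at [216.318, -559.653, 231.292] pointing down, gripper open.
Joint ranges: [-169.43, 169.43], [-51.17, 129.36], [1.28, 143.12], [-76.62, 256.62], [0, 156.53], [-152.29, 152.29]. Speed limits (degrees/s): [136.94, 136.94, 159.86, 180, 180, 180].

INTERFACE

Orientations are given as [roll, pitch, yaw] about the fixed x, y, z axes, in that order (R = Rz(yaw) Ry(pitch) Rx(roll)).
In Python, from bench import r gives the robot as it stands. The module is installed in compiled form; this text tells all that it offers.
- The arm moves only by the tool jog_arm, never from a script. Its argument "rows" is a list of rows, each a list of 2 entries, a list of its own where there are three numbers: the shift along the tool's x, y, z in mm, then the turn, a rotation vector about the tool's x, y, z in rad. A call has 1 to 10 rows; each row is the pose to reach, as a shift and turn from the pose commanded when the call began, along the tool's axes at that moment; what a row does not reach only later rows make up. A row lasts 1/10 s, in which the tool goes at most 50 mm and 8.59 degrees, less where a joint would pass 70% of its speed; a pose out of reach is approached as far as the arm can. A call with a gripper value outside its range is refused whole. "grip" is the finger opening in mm, from 0 to 85.4, set as the call begins (left out, the last holds). The fingers move at their own pace and stop on an object; "force" is the grip in N (left out, the last holds). Time passes only in rows, so rows that repeat a pose let the fingers close. It gives the time, the measured TCP pose, the force, the opening and the grip force at its end, in the units of the state.
- r.sense(): the state, without advancing time (a new reading comes with each control period).
- r.snapshot(name): name is "scene" or "top" or "wrist"; returns (picture, depth): 420x560x3 uint8, blue, green, red; 420x560 float32, mm along the optical axis (not along the pixel's ray), 0 where there is no reading.
- r.camera_params(name): a dict with "fx", "fy", "cx", "cy" (pixels), "dist_coeffs" ([k1, k2, p1, p2, k3] as OpenCV has them; the pictures are not rectified), "pose" (4x4, takes a point from camera to world coordinates); the wrist camera has in their place "tool_from_camera" (4x4, takes a point from camera to tool coordinates, whose origin is the TCP and whose axes are the flange's). Camera axes: x right, y down, z forward; pixel columns grow to the right and rows downward; lengths in mm; the calibration is good to about 2 mm. A picture is of the moment at which its call begins: read the wrist's pose just before it. camera_params takes no time and is no camera call.
- r.hand_in(): hands the job in; it is judged then, once.
The state is a dict: "time": time; "joint_pos": joint angles; "qd": joint speeds; "joint_efforts": joint torques, N m; "tool_pos": TCP position; "tcp_rot": TCP orientation; "ft_force": force on the tool from outside, world axes, zero at the start; "wrist_torque": the same for the moment, N m; "finger_gap": finger opening in mm; "grip_force": force on a finger pad.
Only numpy, scipy, OpenCV 4.12 (cv2) and the standard library are available. Lean on these libraries where they do the work, as an engineer would, in place of code of your own. Each camera call takes 0.05 s, during which the arm holds its last target. There are 200 camera calls.

TASK

Shut the white tilt-out bin with closed fingertips only: push its tilted-out front fully shut, then press the long bar latch on its top fully down, and last press the round child-lock button beside it fully down. Press and push only: pick nothing up, and leave the egg cup on top of the bin and the other kitchen things standing where they are.

Things in the scene. Friction and masses are not known exactly. Their poses are not given: they have to be found in the camera images.
- tilt_bin: White plastic tilt-out bin, a box 180 (its x) x 260 (its y) x 200 mm high, fixed to the shelf. Origin: centre of its underside, on the shelf. z up; its open front faces its own -x, roughly towards the robot (yaw within 0.25 rad).
- bin_front (a joint): Tilt-out front, a flat panel 260 wide, 182 high, 8 mm thick, tub behind it. Hinged along its lower edge (parallel to bin y, at bin x -0.085, 15 mm up). Rad: 0 = shut, upright, outer face at bin x -0.093, top edge 3 mm below the bin's top; grows as its top leans out to bin -x; starts at 0.22 to 0.38. Stiff: stays where left, takes about 4 N near its top edge.
- front_edge (a point): Middle of the top edge of the tilt-out front, on its outer face (moves with it). x points through the panel into the bin, y along the edge, z up along the panel.
- bar_latch (a joint): Long bar latch on top of the bin, a grey bar cap 64 mm (along bin x) x 28 mm (along bin y) on a white base 80 x 44 x 8 mm; on the left or the right half of the bin's top. Value in m: 0 = up (cap top 26 mm above the bin's top), 0.012 = fully down (its stop). Takes 5 to 6 N, no spring: it stays where it is left.
- bar_latch_top (a point): Centre of the bar latch's upper face (moves with it); axes as the bin's.
- round_latch (a joint): Round child-lock button on top of the bin, a grey cap 36 mm in diameter on a round white base 54 mm across and 8 mm high; on the half of the bin's top where the bar is not. Value in m: 0 = up (cap top 26 mm above the bin's top), 0.012 = fully down (its stop). Takes 5 to 6 N, no spring: it stays where it is left.
- round_latch_top (a point): Centre of the round button's upper face (moves with it); axes as the bin's.
- egg_cup: White ceramic egg cup, 46 mm across, 60 mm high, standing loose on top of the bin between or behind the two latches. Origin: centre of its foot. Leave alone.
- steel_cup: Stainless steel cup, 76 mm across, 85 mm high, on the shelf left of the bin. Origin: centre of its underside. Leave alone.
- brush: Blue scrubbing brush, 130 x 45 mm, 70 mm high with its bow handle, bristles down, right of the bin and a little nearer the robot. Origin: centre of its underside, x along its length. Leave alone.
- funnel: Green plastic funnel standing on its 110 mm wide mouth, 105 mm high, in front of the bin to the left. Origin: centre of its underside. Leave alone.
- soap_bottle: Clear soap bottle, 60 mm across, 190 mm high, right of the bin. Origin: centre of its underside. Leave alone.
- saucer: White saucer, 120 mm across, 18 mm high, in front of the bin to the right. Origin: centre of its underside. Leave alone.

How it is judged:
By the outcome, as a careful person would: the job done as asked, in the order asked, and still so for the second after the job is handed in, with the robot touching nothing.
It also fails if it takes over 42 s, if anything falls off the work surface, if the arm or the gripper's body presses on something with over 40 N, if the wrist force passes 120 N, or if a joint passes its speed limit or range.

## Working session

There is one attempt and no reset: what is moved stays moved. The work goes in short steps, Python scripts to look and compute and a tool call to move; the robot and the scene stay as the last step left them, time stands still between calls to the robot, and variables do not carry over. Pictures are saved under pics/ and viewed, at most 10 in all, crops included, and the job is handed in when it is done.

Besides the shell and the picture viewer there is one more tool, called after ">>>" by a JSON object that holds its "op" and its "data". jog_arm: Moves the arm, as the interface text tells. Its arguments: {"type":"object","properties":{"rows":{"type":"array"},"grip":{"type":"number"},"force":{"type":"number"}},"required":["rows"]}

```bash
mkdir -p pics; cat > h.py <<'E'
import numpy as np,cv2
from bench import r
def pts(name,d,p=None):
    c=r.camera_params(name); K=np.array([[c['fx'],0,c['cx']],[0,c['fy'],c['cy']],[0,0,1]])
    v,u=np.mgrid[:420,:560]
    n=cv2.undistortPoints(np.stack([u,v],-1).reshape(-1,1,2).astype(np.float32),K,np.array(c['dist_coeffs'])).reshape(420,560,2)
    P=np.concatenate([n*d[...,None],d[...,None]],-1)
    T=np.array(c['pose']) if p is None else p
    return P@T[:3,:3].T+T[:3,3]
E
python3 - <<'E'
from h import *
for n in('scene','top'):
    i,d=r.snapshot(n); cv2.imwrite(f'pics/{n}.png',i); np.savez(f'{n}.npz',i=i,d=d,P=pts(n,d))
    print(n,np.round(r.camera_params(n)['pose'],2).tolist(), (d>0).mean())
s=r.sense();print(s)
E
```

```text
scene [[0.87, -0.39, 0.29, 367.65], [-0.48, -0.7, 0.53, -399.02], [-0.0, -0.6, -0.8, 733.6], [0.0, 0.0, 0.0, 1.0]] 0.9959778911564626
top [[-0.02, -0.98, 0.2, 316.24], [-1.0, 0.02, -0.0, 26.19], [0.0, -0.2, -0.98, 1431.78], [0.0, 0.0, 0.0, 1.0]] 0.9960246598639456
{'time': 0.1, 'joint_pos': array([-7.37621296e+01,  7.51261660e+00,  8.53224508e+01,  2.68297160e-04,
        8.72609295e+01, -4.89328670e+00]), 'qd': array([ 0.06469611, -0.10411884, -0.15437617,  0.01378913, -0.01056668,
       -0.04747893]), 'joint_efforts': array([ 2.16536122e-03, -5.70951283e+01, -5.01940334e+01, -3.01623959e-05,
        8.17789376e-03,  2.78131967e-05]), 'tool_pos': array([ 216.18596977, -559.17739153,  230.33583091]), 'tcp_rot': array([-1.79904376e+02, -8.45554608e-03,  2.11311370e+01]), 'ft_force': array([-0.46664003, -0.44678973, -0.84352213]), 'wrist_torque': array([-0.04389904,  0.05196506,  0.02427984]), 'grip_force': 0.0, 'finger_gap': 85.39498675332663}
```

View pics/scene.png

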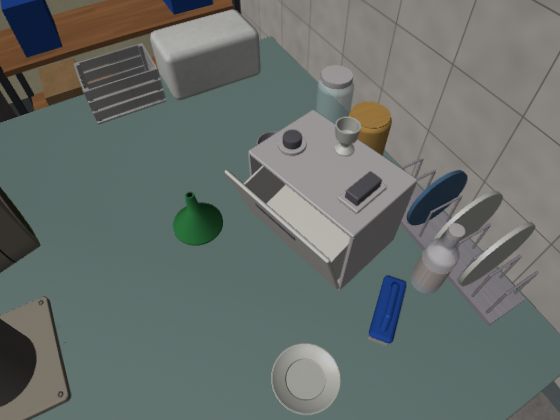

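View pics/top.png

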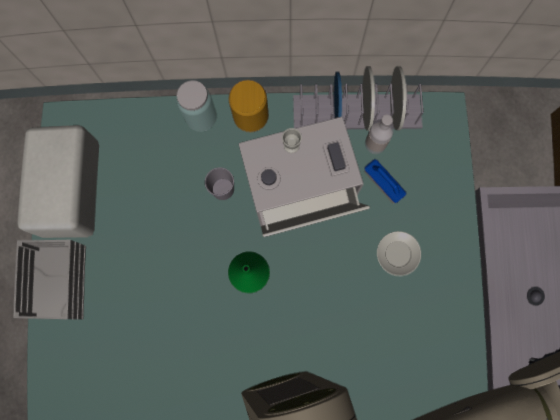

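The scene view shows the round button at (291,139), the bar at (364,188) and the egg cup at (346,135). The front's edge runs (228,175)–(335,275). In the top view the round button is at (268,178), the bar at (336,157), the egg cup at (291,140), the funnel at (249,272) and the panel edge at (262,232)–(367,208).

```bash
python3 - <<'E'
from h import *
B={'scene':{'round':(275,125,310,150),'bar':(335,165,390,210)},'top':{'round':(255,165,282,192),'bar':(320,138,352,178)}}
for n in B:
    z=np.load(n+'.npz');i,P=z['i'],z['P'];g=i.max(-1)
    for k,(a,b,c,d) in B[n].items():
        Q=P[b:d,a:c].reshape(-1,3);G=g[b:d,a:c].ravel()
        m=(Q[:,2]>216)&(G<120)
        q=Q[m]; t=q[q[:,2]>np.percentile(q[:,2],90)-5]
        (cx,cy),wh,an=cv2.minAreaRect(t[:,:2].astype(np.float32))
        print(n,k,m.sum(),t.mean(0).round(1),np.round([cx,cy,*wh,an],1))
    Q=P.reshape(-1,3)
    w=(Q[:,2]>193)&(Q[:,2]<207)&(Q[:,0]>450)&(Q[:,0]<900)&(abs(Q[:,1])<300)
    im=w.reshape(420,560).astype(np.uint8)
    nc,l,st,ce=cv2.connectedComponentsWithStats(im)
    for j in range(1,nc):
        if st[j,4]>60:
            q=P[l==j]; R=cv2.minAreaRect(q[:,:2].astype(np.float32)); print(' plane',st[j],q.mean(0).round(1),np.round(cv2.boxPoints(R)).tolist(),np.round(R[1]),round(R[2],1))
    # panel edge candidates: print points down a col
    if n=='top':
        for (u,v) in [(262,y) for y in range(222,238,2)]+[(315,y) for y in range(206,230,2)]+[(365,y) for y in range(198,218,2)]: print(u,v,P[v,u].round(0),i[v,u])
        for k,(u,v) in dict(funnel=(249,266),egg=(291,138),bottle=(386,121)).items():print(k,P[v,u].round(0))
    if n=='scene':
        for u,v in [(230,177),(231,178),(255,200),(280,226),(281,224),(310,252),(332,272),(334,274)]: print(u,v,P[v,u].round(0),i[v,u])
E
```

```text
scene round 269 [638.9  55.8 233.6] [ 516.7 -164.7  554.4   33.    61. ]
scene bar 596 [ 683.1 -100.9  234.6] [ 533.5 -226.6  476.    49.4   40.2]
 plane [ 248  110  170  129 8637] [673.8 -24.5 200.9] [[564.0, 94.0], [628.0, -159.0], [800.0, -115.0], [736.0, 137.0]] [177. 261.] 14.2
230 177 [514.  61. 186.] [146 151 153]
231 178 [515.  59. 186.] [140 143 145]
255 200 [532.  -3. 180.] [113 116 118]
280 226 [551. -58. 157.] [61 57 57]
281 224 [549. -65. 173.] [ 97 101 102]
310 252 [ 570. -127.  155.] [ 98 102 103]
332 272 [ 590. -168.  134.] [71 74 75]
334 274 [ 598. -165.  114.] [67 70 71]
top round 196 [642.1  63.7 226.7] [642.1  64.   33.1  34.   73.3]
top bar 336 [688.1 -94.8 226.3] [689.5 -95.   63.2  28.2  13.5]
 plane [ 239  117  124   96 6518] [674.5  -6.5 200. ] [[563.0, 94.0], [626.0, -157.0], [798.0, -115.0], [735.0, 137.0]] [177. 259.] 14.0
262 222 [574.  89.   9.] [128 128 136]
262 224 [565.  89.  26.] [113 115 121]
262 226 [558.  88.  40.] [55 58 60]
262 228 [545.  86.  84.] [48 51 53]
262 230 [535.  85. 116.] [51 54 54]
262 232 [524.  84. 148.] [65 69 63]
262 234 [543.  
[... 289 characters left out ...]
218 [553. -43. 163.] [45 48 51]
315 220 [544. -42. 188.] [116 122 127]
315 222 [538. -41. 196.] [148 155 159]
315 224 [568. -52.  -2.] [94 98 81]
315 226 [560. -51.   8.] [ 95 100  80]
315 228 [557. -52.  -2.] [ 95 100  82]
365 198 [ 636. -190.    1.] [95 99 81]
365 200 [ 632. -191.   -7.] [ 95 100  81]
365 202 [ 626. -190.   -2.] [94 99 80]
365 204 [ 621. -190.   -7.] [76 80 70]
365 206 [ 575. -161.  188.] [ 92  97 100]
365 208 [ 571. -161.  185.] [151 158 163]
365 210 [ 602. -188.    4.] [101 106  93]
365 212 [ 597. -187.    4.] [95 99 81]
365 214 [ 591. -187.    4.] [ 94 100  80]
365 216 [ 585. -187.    7.] [95 99 80]
funnel [448. 119.  99.]
egg [733.  10. 224.]
bottle [ 787. -224.  185.]
```

>>> {"op": "jog_arm", "data": {"rows": [[[45,-37,0],[0,0,0.02]],[[90,-74,0],[0,0,0.04]],[[134,-110,0],[0,0,0.06]],[[179,-147,0],[0,0,0.08]],[[224,-184,0],[0,0,0.1]],[[269,-220,0],[0,0,0.122]],[[313,-257,0],[0,0,0.122]],[[358,-294,0],[0,0,0.122]],[[403,-331,0],[0,0,0.122]],[[448,-367,0],[0,0,0.122]]], "grip": 0}}

```text
time: 1.1
tool_pos: [463.0, -122.5, 231.1]
tcp_rot: [180.0, 0.0, 14.1]
ft_force: [0.0, -0.6, -0.8]
finger_gap: -0.0
grip_force: 0.0
```

```bash
cat > go.py <<'E'
import sys
from h import *
from scipy.spatial.transform import Rotation as Ro
C=np.array([681,-10.5,0]);B=Ro.from_euler('z',14.1,degrees=True)
s=r.sense();R=Ro.from_euler('xyz',s['tcp_rot'],degrees=True)
print(s['time'],'bin xyz',B.inv().apply(s['tool_pos']-C).round(1),s['tcp_rot'].round(2),'F bin',B.inv().apply(s['ft_force']).round(1),s['finger_gap'])
if len(sys.argv)>3:
    t=C+B.apply([float(a) for a in sys.argv[1:4]])
    W=Ro.from_euler('xyz',[180,0,14.1],degrees=True)
    print('shift',R.inv().apply(t-s['tool_pos']).round(1),'turn',(R.inv()*W).as_rotvec().round(3))
E
python3 go.py -185 0 165
```

```text
1.1 bin xyz [-238.7  -55.5  231.1] [180.     0.    14.13] F bin [-0.1 -0.6 -0.8] -0.036721356235224954
shift [ 53.7 -55.5  66.1] turn [0.    0.    0.001]
```

>>> {"op": "jog_arm", "data": {"rows": [[[27,-28,33],[0,0,0]],[[53,-55,66],[0,0,0]],[[53,-55,66],[0,0,0]],[[53,-55,66],[0,0,0]]]}}

```text
time: 1.5
tool_pos: [499.6, -57.3, 163.8]
tcp_rot: [-179.9, 0.2, 14.3]
ft_force: [0.2, -1.2, 0.7]
finger_gap: 0.0
grip_force: 0.0
```

```bash
python3 go.py -185 0 165; python3 - <<'E'
from h import *
i,d=r.snapshot('wrist');cv2.imwrite('pics/w1.png',i)
E
```

```text
1.5 bin xyz [-187.4   -1.2  163.8] [-179.93    0.18   14.27] F bin [-0.1 -1.2  0.7] 0.040915578875252406
shift [ 2.4 -1.2 -1.2] turn [-0.001  0.003  0.003]
```

View pics/w1.png

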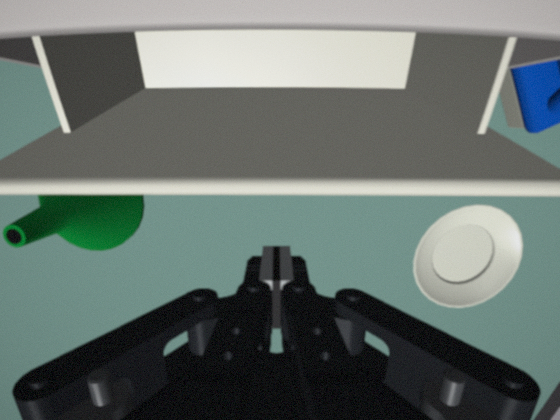

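The wrist view shows the panel's top edge at row 187, level and ahead of the shut fingertips (275,250). The funnel (90,215) and saucer (468,256) are well clear. Next I push.

>>> {"op": "jog_arm", "data": {"rows": [[[10,0,0],[0,0,0]],[[20,0,0],[0,0,0]],[[28,0,0],[0,0,0]],[[34,0,0],[0,0,0]],[[40,0,0],[0,0,0]],[[46,0,0],[0,0,0]],[[52,0,0],[0,0,0]],[[58,0,0],[0,0,0]],[[64,0,0],[0,0,0]],[[70,0,0],[0,0,0]]]}}

```text
time: 2.55
tool_pos: [568.9, -40.9, 165.2]
tcp_rot: [-180.0, -0.0, 14.1]
ft_force: [-1.8, -1.3, 2.5]
finger_gap: -0.1
grip_force: 1.3
```

```bash
python3 go.py -104 0 165
```

```text
2.55 bin xyz [-116.1   -2.2  165.2] [-180.     -0.     14.15] F bin [-2.  -0.8  2.5] -0.07966695829600157
shift [12.1 -2.2  0.2] turn [-0.    -0.     0.001]
```

>>> {"op": "jog_arm", "data": {"rows": [[[3,0,0],[0,0,0]],[[6,0,0],[0,0,0]],[[8,0,0],[0,0,0]],[[10,0,0],[0,0,0]],[[11,0,0],[0,0,0]],[[12,0,0],[0,0,0]],[[12,0,0],[0,0,0]]]}}

```text
time: 3.25
tool_pos: [577.8, -38.7, 165.2]
tcp_rot: [-180.0, 0.3, 14.1]
ft_force: [-15.4, -2.7, 9.9]
finger_gap: -0.2
grip_force: 8.2
```

```bash
python3 go.py -104 0 165
```

```text
3.25 bin xyz [-106.9   -2.2  165.2] [-179.96    0.3    14.13] F bin [-15.6   1.1   9.9] -0.17421285177612303
shift [ 2.9 -2.2  0.2] turn [-0.001  0.005  0.   ]
```

>>> {"op": "jog_arm", "data": {"rows": [[[1,0,0],[0,0,0]],[[2,0,0],[0,0,0]],[[2,0,0],[0,0,0]],[[2,0,0],[0,0,0]]]}}

```text
time: 3.65
tool_pos: [577.9, -38.7, 165.2]
tcp_rot: [-179.9, 0.5, 14.1]
ft_force: [-28.7, -4.5, 18.3]
finger_gap: -0.1
grip_force: 14.2
```

```bash
python3 go.py -104 0 165
```

```text
3.65 bin xyz [-106.9   -2.2  165.2] [-179.94    0.54   14.11] F bin [-28.9   2.6  18.3] -0.11201426147847103
shift [ 2.9 -2.2  0.2] turn [-0.001  0.009  0.   ]
```

>>> {"op": "jog_arm", "data": {"rows": [[[-15,0,0],[0,0,0]],[[-30,0,0],[0,0,0]],[[-30,0,-35],[0,0,0]],[[-30,0,-70],[0,0,0]],[[-30,0,-100],[0,0,0]],[[-30,0,-100],[0,0,0]],[[0,27,-100],[0,0,0]],[[30,54,-100],[0,0,0]],[[60,70,-100],[0,0,0]],[[88,82,-100],[0,0,0]]]}}

```text
time: 4.65
tool_pos: [688.6, -96.7, 263.9]
tcp_rot: [-180.0, 0.0, 14.1]
ft_force: [-0.1, 0.1, -0.2]
finger_gap: -0.1
grip_force: 0.0
```

>>> {"op": "jog_arm", "data": {"rows": [[[0,0,0],[0,0,0]],[[0,0,0],[0,0,0]],[[0,0,0],[0,0,0]]]}}

```text
time: 4.95
tool_pos: [686.9, -95.5, 265.1]
tcp_rot: [-180.0, 0.0, 14.2]
ft_force: [0.4, 0.2, -0.2]
finger_gap: -0.1
grip_force: 0.0
```

```bash
python3 go.py -13.3 -83.8 226; python3 - <<'E'
from h import *
from scipy.spatial.transform import Rotation as Ro
s=r.sense();i,d=r.snapshot('wrist');cv2.imwrite('pics/w2.png',i)
j,e=r.snapshot('top');P=pts('top',e)
T=np.eye(4);T[:3,:3]=Ro.from_euler('xyz',s['tcp_rot'],degrees=True).as_matrix();T[:3,3]=s['tool_pos']
T=T@np.array(r.camera_params('wrist')['tool_from_camera']);Q=pts('wrist',d,T)
C=np.array([681,-10.5,0]);B=Ro.from_euler('z',14.1,degrees=True)
q=B.inv().apply((Q-C).reshape(-1,3));g=i.max(-1).ravel()
for nm,yr in(('bar',(-130,-45)),('round',(45,120))):
    m=(q[:,2]>219)&(q[:,2]<232)&(q[:,1]>yr[0])&(q[:,1]<yr[1])&(abs(q[:,0])<70)&(d.ravel()>0)
    t=q[m]
    if m.sum()>50: print(nm,m.sum(),cv2.minAreaRect(t[:,:2].astype(np.float32)),t.mean(0).round(1))
E
```

```text
4.95 bin xyz [-15.  -83.8 265.1] [-1.7999e+02  1.0000e-02  1.4150e+01] F bin [ 0.4  0.1 -0.2] -0.1435512168480526
shift [ 1.7 -0.  39.1] turn [-0.     0.     0.001]
bar 3094 ((-4.868904113769531, -82.90120697021484), (50.040218353271484, 28.000926971435547), 0.01394068542867899) [ -1.1 -82.9 225.7]
round 2182 ((-18.055471420288086, 81.44796752929688), (35.099609375, 36.408775329589844), 2.0699565410614014) [-16.9  79.1 225.1]
```

View pics/w2.png

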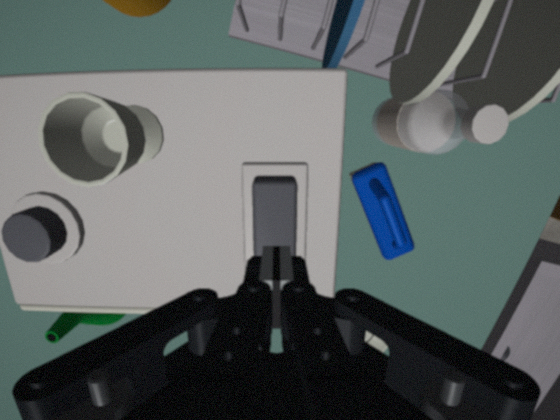

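The wrist view shows the bar (275,215) directly below the fingertips, the button at (35,233), the egg cup at (90,140) still standing, and the front shut. Next I press the bar.

>>> {"op": "jog_arm", "data": {"rows": [[[2,-1,15],[0,0,0]],[[2,-1,28],[0,0,0]],[[2,-1,34],[0,0,0]],[[2,-1,38],[0,0,0]],[[2,-1,41],[0,0,0]],[[2,-1,44],[0,0,0]],[[2,-1,47],[0,0,0]],[[2,-1,50],[0,0,0]],[[2,-1,52],[0,0,0]],[[2,-1,52],[0,0,0]]]}}

```text
time: 6.05
tool_pos: [689.5, -94.3, 214.1]
tcp_rot: [180.0, -0.1, 14.1]
ft_force: [-3.0, 1.9, 5.1]
finger_gap: -0.1
grip_force: 2.3
```

```bash
python3 go.py -13 -83 214
```

```text
6.05 bin xyz [-12.2 -83.4 214.1] [ 1.7997e+02 -7.0000e-02  1.4140e+01] F bin [-2.5  2.6  5.1] -0.07655728121920347
shift [-0.8 -0.4  0.1] turn [ 0.001 -0.001  0.001]
```

Not yet clearly at the stop, so I press until the force rises.

>>> {"op": "jog_arm", "data": {"rows": [[[0,0,1],[0,0,0]],[[0,0,2],[0,0,0]],[[0,0,3],[0,0,0]],[[0,0,3],[0,0,0]],[[0,0,3],[0,0,0]]]}}

```text
time: 6.55
tool_pos: [689.6, -94.4, 214.0]
tcp_rot: [179.9, -0.2, 14.1]
ft_force: [-9.0, 1.7, 18.4]
finger_gap: 0.2
grip_force: 8.7
```

```bash
python3 go.py -13 -83 214
```

```text
6.55 bin xyz [-12.1 -83.5 214. ] [ 1.7992e+02 -1.6000e-01  1.4140e+01] F bin [-8.3  3.8 18.4] 0.15222600625537916
shift [-0.9 -0.5 -0. ] turn [ 0.001 -0.003  0.001]
```

>>> {"op": "jog_arm", "data": {"rows": [[[0,0,-40],[0,0,0]],[[0,0,-80],[0,0,0]],[[0,0,-80],[0,0,0]],[[-2,-40,-80],[0,0,0]],[[-3,-80,-80],[0,0,0]],[[-5,-120,-80],[0,0,0]],[[-6,-165,-80],[0,0,0]],[[-6,-165,-60],[0,0,0]],[[-6,-165,-40],[0,0,0]],[[-6,-165,-40],[0,0,0]]]}}

```text
time: 7.55
tool_pos: [641.4, 64.7, 246.4]
tcp_rot: [-179.9, 0.3, 14.2]
ft_force: [-0.5, 0.1, -0.0]
finger_gap: 0.0
grip_force: 0.0
```

```bash
python3 go.py -18 81.5 214; python3 - <<'E'
from h import *
i,d=r.snapshot('wrist');cv2.imwrite('pics/w3.png',i)
E
```

```text
7.55 bin xyz [-20.1  82.6 246.4] [-179.94    0.29   14.19] F bin [-0.5  0.2 -0. ] 0.04026791563333883
shift [ 2.3  1.2 32.4] turn [-0.001  0.005  0.002]
```

View pics/w3.png

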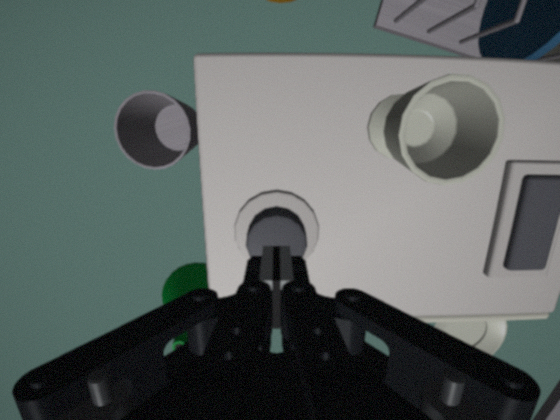

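The fingertips stand over the button (276,235), and the bar (535,222) is down. The egg cup (440,125) is untouched. Next I press the button.

>>> {"op": "jog_arm", "data": {"rows": [[[1,0,8],[0,0,0]],[[1,0,15],[0,0,0]],[[1,0,19],[0,0,0]],[[1,0,22],[0,0,0]],[[1,0,25],[0,0,0]],[[1,0,28],[0,0,0]],[[1,0,31],[0,0,0]],[[1,0,34],[0,0,0]],[[1,0,36],[0,0,0]],[[1,0,36],[0,0,0]]]}}

```text
time: 8.6
tool_pos: [644.1, 64.4, 214.5]
tcp_rot: [180.0, -0.0, 14.1]
ft_force: [0.2, -1.1, 2.7]
finger_gap: 0.2
grip_force: 1.5
```

```bash
python3 go.py -18 81.5 214
```

```text
8.6 bin xyz [-17.6  81.6 214.5] [ 1.7998e+02 -3.0000e-02  1.4140e+01] F bin [-0.  -1.2  2.7] 0.19893837043638968
shift [-0.4  0.1  0.5] turn [ 0.    -0.     0.001]
```

>>> {"op": "jog_arm", "data": {"rows": [[[0,0,1],[0,0,0]],[[0,0,2],[0,0,0]],[[0,0,3],[0,0,0]],[[0,0,4],[0,0,0]],[[0,0,4],[0,0,0]],[[0,0,4],[0,0,0]]]}}

```text
time: 9.2
tool_pos: [644.3, 64.4, 213.9]
tcp_rot: [179.9, -0.1, 14.1]
ft_force: [-10.4, -1.2, 20.2]
finger_gap: 0.3
grip_force: 10.1
```

```bash
python3 go.py -18 81.5 214
```

```text
9.2 bin xyz [-17.4  81.5 213.9] [ 1.7995e+02 -1.4000e-01  1.4140e+01] F bin [-10.4   1.4  20.2] 0.2759468344885225
shift [-0.6  0.  -0.1] turn [ 0.001 -0.002  0.001]
```

At the stop. I retreat up and back, then check.

>>> {"op": "jog_arm", "data": {"rows": [[[0,0,-30],[0,0,0]],[[0,0,-70],[0,0,0]],[[0,0,-110],[0,0,0]],[[-40,0,-110],[0,0,0]],[[-80,0,-110],[0,0,0]],[[-120,0,-110],[0,0,0]],[[-160,0,-110],[0,0,0]],[[-160,0,-110],[0,0,0]],[[-160,0,-110],[0,0,0]]]}}

```text
time: 10.1
tool_pos: [488.5, 25.4, 320.4]
tcp_rot: [180.0, -0.1, 14.1]
ft_force: [0.4, 0.7, 0.1]
finger_gap: 0.2
grip_force: 0.0
```

```bash
python3 - <<'E'
from h import *
from scipy.spatial.transform import Rotation as Ro
C=np.array([681,-10.5,0]);B=Ro.from_euler('z',14.1,degrees=True)
s=r.sense();print(s['tool_pos'],s['ft_force'])
i,d=r.snapshot('scene');cv2.imwrite('pics/s2.png',i);P=pts('scene',d)
q=B.inv().apply((P-C).reshape(-1,3))
for n,x,y in(('bar',-13,-83),('round',-18,81)):
    m=(np.hypot(q[:,0]-x,q[:,1]-y)<9)&(q[:,2]>205)&(q[:,2]<235);print(n,m.sum(),np.median(q[m],0).round(1))
m=(q[:,2]>100)&(q[:,2]<194)&(abs(q[:,1])<120)&(q[:,0]<-70)&(q[:,0]>-160);print('panel',m.sum(),np.percentile(q[m,0],[2,50,98]) if m.any() else '')
E
```

```text
[488.4955059   25.3970909  320.44664849] [0.4279842  0.67409506 0.07467329]
bar 66 [-13.  -82.5 215.1]
round 49 [-18.2  80.6 215.2]
panel 2905 [-96.08992324 -94.31281674 -93.22041523]
```

View pics/s2.png

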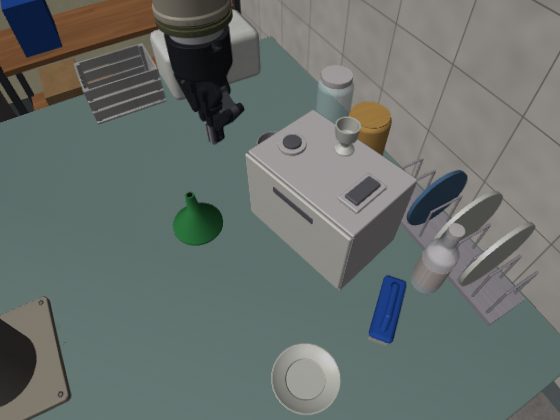

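The front is shut (290,205), both caps are down at (291,141) and (363,190), and the egg cup (346,135) and other things are in place. One quick check that the panel is upright, then I hand in.

```bash
python3 - <<'E'
from h import *
from scipy.spatial.transform import Rotation as Ro
C=np.array([681,-10.5,0]);B=Ro.from_euler('z',14.1,degrees=True)
i,d=r.snapshot('scene');q=B.inv().apply((pts('scene',d)-C).reshape(-1,3))
m=(q[:,2]>40)&(q[:,2]<190)&(abs(q[:,1])<120)&(q[:,0]<-85)&(q[:,0]>-105)
A=np.c_[q[m,1:],np.ones(m.sum())];k=np.linalg.lstsq(A,q[m,0],rcond=None)[0]
print('tilt rad',-k[1])
if abs(k[1])<0.02: print(r.hand_in())
E
```

```text
tilt rad 0.002995700418833014
the job is handed in; nothing more can be done
None
```

The job is handed in at about 10 s: front shut (tilt measured at 0.003 rad), then the bar latch pressed to its stop, then the round button pressed to its stop, with the egg cup and other things left standing where they were.

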